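# Put the ice scoop away and hasp its case shut

## Task

Put the ice scoop away in its open case: lay it level in the cradle, bowl on the case floor at the lid-hinge end and handle down between the two cradle posts at the hasp end. Then shut the lid fully, and after that swing the hasp down from the lid over the catch until it lies flat against the front of the case. Do not knock over or shift the other things standing about.

Things in the scene. Friction and masses are not known exactly. Their poses are not given: they have to be found in the camera images.
- case: Grey box with dark steel corners, fixed to the counter, 210 (x) x 190 (y) x 105 high without the lid, walls 5, inner floor 20 above the counter. Origin: centre of its underside. x points from its front (hasp side, towards the robot at yaw 0) to the lid hinge, y along the front, z up. Inside at y +-37, x 25 to 75, two black rails 14 high flank the place for the bowl.
- cradle (a point): Where the axis of the seated scoop's handle lies, midway between the two black cradle posts: case x -67, y 0, 52 above the counter; axes as the case's. Posts 14 long in x, inner faces 29 apart, flared at the top, tops 55 above the inner floor; between them a saddle 22 above the inner floor.
- catch (a point): Middle of the front face of the catch, a dark steel lug 10 wide, 20 high, that sticks 9 out of the case's front, 80 above the counter. Axes as the case's.
- lid (a joint): The case's flat lid, 210 x 190 x 10, hinged along the far top rim of the case. 0 = shut, grows as it opens (1.57 = upright), stiff hinge: it stays where it is left; about 2 to 3 N at its free edge move it.
- lid_hinge (a point): On the lid's hinge line, mid-width, 105 above the counter, at the lid's underside. Turns with the lid: its x axis points from the lid's free edge to the hinge, y along the hinge line, z out of the lid's outer face.
- lid_edge (a point): Middle of the lid's free edge, 210 from the hinge line, mid-thickness; axes as lid_hinge. The hasp hangs here and takes up the middle 44 of the edge; the rest is bare.
- hasp (a joint): Steel hasp: slotted strap 42 wide, 70 long, 4 thick, hinged on the lid's free edge, a tab at its tip. Angle from the lid: 0 = square to the lid (with the lid shut: flat on the case front, catch in its slot); 1.57 = straight out in the lid's plane; up to 2.8 = folded up above the lid. It stays where it is left; about 1 N at the tab moves it.
- hasp_hinge (a point): On the hasp's hinge line, mid-width, 3.5 beyond the lid's free edge, at mid-thickness of the lid. Turns with the hasp: z points from the strap's tip to its hinge, y along the hinge line, -x out of the outer face.
- hasp_tab (a point): Middle of the outer face of the tab, a block 42 wide and 12 long at the tip of the strap that stands 12 out from the strap's mid-plane; 64 along the strap from its hinge. Axes as hasp_hinge.
- scoop: Aluminium ice scoop, 173 long, about 160 g, at the start lying upright on the ribbed rubber mat. Bowl 75 long, 58 wide, 42 high, flat-bottomed, open at the top and front; straight handle 98 long, 20 wide, 18 high, its axis 32 above the bowl's underside. Origin: centre of the bowl's underside. x points from the handle to the bowl's open front, z up; the handle runs from x -37 to x -135.
- scoop_grip (a point): Point on the handle's axis, 64 behind the bowl's centre (26 behind the bowl's back wall), a good place to grip across the handle (20 wide). Axes as the scoop's.
- scoop_cradle_point (a point): Point on the handle's axis, 112 behind the bowl's centre, that comes to lie at point cradle when the scoop is put away. Axes as the scoop's.
- mat: Black rubber mat with grey ribs, fixed, 240 x 170 x 6. Origin: centre of its underside.
- jigger: Steel double-cone measure, 36 across, 55 high, standing in a far corner inside the case. Origin: centre of its underside. Leave it.
- cup: White ceramic cup, 72 across, 60 high, on the counter. Origin: centre of its underside. Leave it.
- syrup: Amber bottle, 68 across, 200 high. Origin: centre of its underside. Leave it.
- carrier: Cardboard cup carrier, 160 x 200 x 45. Origin: centre of its underside. Leave it.
- cleaner: Blue plastic bottle, 90 across, 190 high. Origin: centre of its underside. Leave it.
- bowl: Wooden bowl, 120 across, 50 high. Origin: centre of its underside. Leave it.
Things that resemble listed ones, but are neither listed nor needed, are in the scene too. Of the things shaped like the scoop, the aluminium one is meant.

How it is judged:
By the outcome, as a careful person would: the job done as asked, in the order asked, and still so for the second after the job is handed in, with the robot touching nothing.
It also fails if it takes over 72 s, if anything falls off the work surface, if the arm or the gripper's body presses on something with over 40 N, if the wrist force passes 120 N, or if a joint passes its speed limit or range.

## Robot

A 6-joint arm with a two-finger parallel gripper is mounted at the origin on the work surface. World frame = base frame: x ahead of the robot, y to its left, z up, the work surface at z = 0. Lengths are in mm, angles in rad, forces in N, time in s.
With the tool pointing down it reaches from about 400 to 925 mm from the base axis. Payload 12.5 kg.
Tool frame: the origin (TCP) lies at the very end of the fingers, on their centre line; the grasp point (between the pads) lies behind it (env.grip_depth is the z of the grasp point in the tool frame, in mm); z points along the fingers, y is the line along which they close (so a half turn about z gives the same grasp; the last joint's range is limited). The gripper opens to 95 mm and grips with 3 to 60 N. Pads are 20 mm wide; open, the fingers measure 119 mm over their backs; the gripper's body (75 mm by 180 mm) begins 59 mm behind the grasp point.
Start: joints at [-1.407, 0.491, 1.559, -0, 1.092, -0.106], TCP at [166.609, -602.402, 214.661] pointing down, gripper open.
Joint ranges: [-3.1, 3.1], [-0.84, 2.19], [0.05, 2.79], [-1.13, 4.28], [0.06, 2.93], [-2.69, 2.69]. Speed limits (rad/s): [2.22, 2.22, 2.79, 3.14, 3.14, 3.14].

## Interface

Orientations are given as [roll, pitch, yaw] about the fixed x, y, z axes, in that order (R = Rz(yaw) Ry(pitch) Rx(roll)).
In Python, from cell import env, optics gives the robot as it stands.
- The arm moves only by the tool step_arm, never from a script. Its argument "moves" is a list of rows, each an object of numbers: "tx", "ty", "tz": the shift along the tool's x, y, z in mm; "roll": the turn about the tool's z in rad. In form: [{"tx": .., "ty": .., "tz": .., "roll": ..}, ...]. A call has 1 to 12 rows; each row is the pose to reach, as a shift and turn from the pose commanded when the call began, along the tool's axes at that moment; what a row does not reach only later rows make up. A row lasts 1/12 s, in which the tool goes at most 41.7 mm and 7.16 degrees, less where a joint would pass 70% of its speed; a pose out of reach is approached as far as the arm can. A call with a gripper value outside its range is refused whole. "grip" is the finger opening in mm, from 0 to 95.1, set as the call begins (left out, the last holds). The fingers move at their own pace and stop on an object; the grip force is fixed at half the most. Time passes only in rows, so rows that repeat a pose let the fingers close. It gives the time, the measured TCP pose, the force, the opening and the grip force at its end, in the units of the state.
- env.state(): the state, without advancing time (a new reading comes with each control period).
- optics.read_camera(name): name is "scene" or "top" or "wrist"; returns a dict with "pixels" (400x640x3 uint8, blue, green, red), "mtx" (3x3 intrinsics, pixels), "view" (4x4, takes a point from world to camera coordinates). Camera axes: x right, y down, z forward; pixel columns grow to the right and rows downward; lengths in mm; the calibration is good to about 2 mm. A picture is of the moment at which its call begins. There is no depth.
- env.job_done(): hands the job in; it is judged then, once.
The state is a dict: "t": time; "joints": joint angles; "qvel": joint speeds; "tau": joint torques, N m; "eef_pos": TCP position; "tcp_rot": TCP orientation; "ft_force": force on the tool from outside, world axes, zero at the start; "moment": the same for the moment, N m; "opening": opening from 0.0 (shut) to 1.0 (fully open); "grip_force": force on a finger pad.
Only numpy, scipy, OpenCV 4.12 (cv2) and the standard library are available. Lean on these libraries where they do the work, as an engineer would, in place of code of your own. Each camera call takes 0.05 s, during which the arm holds its last target. There are 200 camera calls.

## Working session

There is one attempt and no reset: what is moved stays moved. The work goes in short steps, Python scripts to look and compute and a tool call to move; the robot and the scene stay as the last step left them, time stands still between calls to the robot, and variables do not carry over. Pictures are saved under pics/ and viewed, at most 10 in all, crops included, and the job is handed in when it is done.

Besides the shell and the picture viewer there is one more tool, called after "Request:" as a command line: name --argument value ..., lists and objects as JSON in quotes. step_arm: Moves the arm, as the interface text tells. Its arguments: {"type":"object","properties":{"moves":{"type":"array"},"grip":{"type":"number"}},"required":["moves"]}

```bash
mkdir -p pics; ls; python3 - <<'E'
from cell import env, optics
import cv2, numpy as np
s=env.state(); print(s, env.grip_depth)
ims=[]
for n in("scene","top"):
    r=optics.read_camera(n); cv2.imwrite(f"pics/{n}0.png",r["pixels"]); np.savez(f"pics/{n}0.npz",**r); print(n,r["mtx"].tolist(),r["view"].round(3).tolist())
E
```

```text
pics
{'t': 0.0, 'joints': array([-1.40657570e+00,  4.91583604e-01,  1.55945592e+00, -2.09112860e-05,
        1.09167852e+00, -1.05581121e-01]), 'qvel': array([-0.00096321, -0.00054335, -0.00232091, -0.00096503,  0.00082905,
       -0.00014245]), 'tau': array([-1.55285801e-03, -6.12649727e+01, -2.58191818e+01,  6.91679539e-02,
        4.81370639e-02, -8.39010977e-05]), 'eef_pos': array([ 166.57639444, -602.14234014,  214.04457643]), 'tcp_rot': array([-3.14047157e+00, -1.00157104e-04,  2.69811340e-01]), 'ft_force': array([-0.20894548, -0.35851291, -0.22864166]), 'moment': array([ 0.03115086, -0.01168527, -0.01167047]), 'grip_force': 0.0, 'opening': 1.0016755645451645} -18.8
scene [[443.21743353831835, 0.0, 316.73126191073965], [0.0, 443.21743353831835, 199.79079597579627], [0.0, 0.0, 1.0]] [[-0.816, 0.577, -0.012, 380.972], [0.487, 0.677, -0.552, -187.963], [-0.31, -0.456, -0.834, 1703.91], [0.0, 0.0, 0.0, 1.0]]
top [[510.2424503435727, 0.0, 311.6802621951272], [0.0, 510.2424503435727, 199.4622518849535], [0.0, 0.0, 1.0]] [[0.005, -1.0, -0.018, 20.946], [-0.998, -0.004, -0.067, 481.373], [0.067, 0.018, -0.998, 1532.649], [0.0, 0.0, 0.0, 1.0]]
```

View pics/scene0.png

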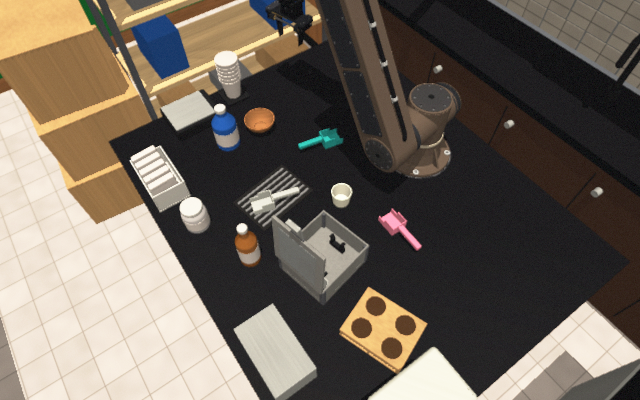

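View pics/top0.png

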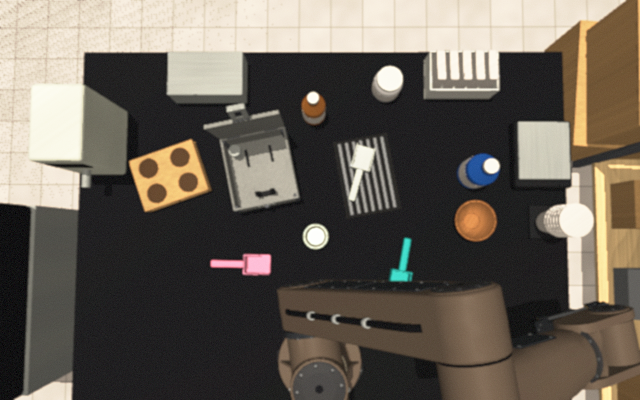

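The scene shows the case with its lid roughly upright at top (258,165), and the mat at (367,175). Candidates for the scoop in the top view are silver/white on the mat (360,165), pink (243,264) and teal (403,262). I choose the silver one on the mat and check it in a close crop.

```bash
python3 - <<'E'
import cv2
a=cv2.imread("pics/top0.png")[95:220,200:400]
cv2.imwrite("pics/c1.png",cv2.resize(a,None,fx=4,fy=4,interpolation=cv2.INTER_CUBIC))
a=cv2.imread("pics/scene0.png")[160:305,235:385]
cv2.imwrite("pics/c2.png",cv2.resize(a,None,fx=4,fy=4,interpolation=cv2.INTER_CUBIC))
E
```

```text
(no output)
```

View pics/c1.png

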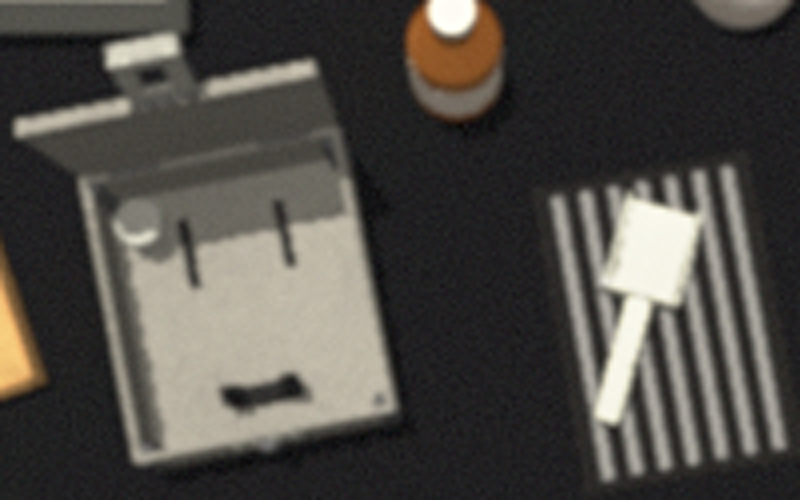

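View pics/c2.png

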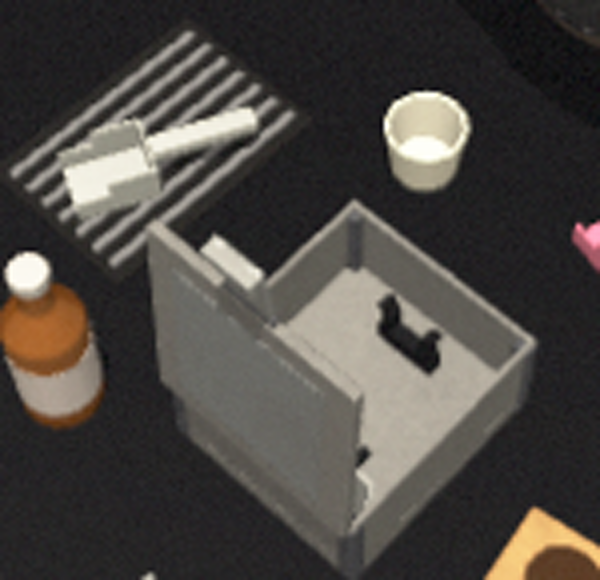

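The crops confirm the aluminium scoop, upright on the mat. Its bowl is at c1 (653,250) and its handle end at (607,420). The case's rim corners are at c1 (138,462) and (397,415), and the lid leans slightly back. I now fit the poses.

```bash
cat > h.py <<'E'
import numpy as np, cv2
from scipy.optimize import least_squares
def proj(r,P):
    P=np.atleast_2d(P); c=P@r["view"][:3,:3].T+r["view"][:3,3]; q=c@r["mtx"].T; return q[:,:2]/q[:,2:]
def place(p,P):  # planar pose x,y,yaw
    c,s=np.cos(p[2]),np.sin(p[2]); P=np.atleast_2d(P).astype(float)
    return np.c_[p[0]+c*P[:,0]-s*P[:,1], p[1]+s*P[:,0]+c*P[:,1], P[:,2]]
def lid(th,d,y,h=5): return [105-d*np.cos(th)+h*np.sin(th), y, 105+d*np.sin(th)+h*np.cos(th)]
def hasp(th,a,l,y,o):
    D=np.array([-np.cos(th),0,np.sin(th)]); N=np.array([np.sin(th),0,np.cos(th)])
    return np.array([105,y,105])+213.5*D+5*N+l*(-N*np.cos(a)+D*np.sin(a))+o*(D*np.cos(a)+N*np.sin(a))
def pixray(r,uv,z):
    R,t=r["view"][:3,:3],r["view"][:3,3]; d=R.T@np.linalg.inv(r["mtx"])@np.array([*uv,1]); o=-R.T@t
    return o+d*(z-o[2])/d[2]
E
cat > fit.py <<'E'
from h import *
T=dict(np.load("pics/top0.npz"));S=dict(np.load("pics/scene0.npz"))
ct=lambda L:(np.array(L)+.5)/4-.5+[200,95]
cs=lambda L:(np.array(L)+.5)/4-.5+[235,160]
tc=ct([(138,462),(397,415),(82,180)]); Tc=[(-105,95,105),(-105,-95,105),(105,95,105)]
sc=cs([(355,203),(536,343)]); Sc=[(-105,-95,105),(-105,95,105)]
tl=ct([(17,128),(317,68)]); sl=cs([(152,222),(360,397)])
th_=ct([(144,53)]); sh=cs([(232,262)])
def f(p):
    th,a=p[3:5]
    return np.r_[(proj(T,place(p,Tc))-tc).ravel(),(proj(S,place(p,Sc))-sc).ravel(),
     (proj(T,place(p,[lid(th,210,95),lid(th,210,-95)]))-tl).ravel(),
     (proj(S,place(p,[lid(th,210,-95),lid(th,210,95)]))-sl).ravel(),
     (proj(T,place(p,[hasp(th,a,70,0,5)]))-th_).ravel(),(proj(S,place(p,[hasp(th,a,70,0,5)]))-sh).ravel()]
for yaw in(0.15,):
  for a0 in (1.,2.):
    s=least_squares(f,[600,100,yaw,1.6,a0],loss="soft_l1"); print(s.x.round(3),s.cost, f(s.x).round(1))
ts=ct([(632,195),(703,213),(682,305),(603,288),(608,420)])
Ts=[(37,29,48),(37,-29,48),(-37,-29,48),(-37,29,48),(-135,0,47)]
g=lambda p:(proj(T,place(p,Ts))-ts).ravel()
q=least_squares(g,[600,-100,-.2]);print(q.x.round(3),g(q.x).round(1))
print(place(q.x,[(-64,0,38)]))
sp=cs([(258,122)]);print(proj(S,place(q.x,[(-135,0,47)])),sp)
E
python3 fit.py
```

```text
[5.65026e+02 1.74584e+02 2.02000e-01 1.51200e+00 1.72800e+00] 5.227516733029714 [-1.1  0.3 -0.8 -1.  -0.5 -0.3  0.  -1.5  0.1 -1.2 -0.5 -0.  -0.4 -0.1
 -0.6 -1.2 -0.2 -1.2 -0.5 -0.6 -0.  -1.4]
[5.65026e+02 1.74584e+02 2.02000e-01 1.51200e+00 1.72800e+00] 5.227516733028708 [-1.1  0.3 -0.8 -1.  -0.5 -0.3  0.  -1.5  0.1 -1.2 -0.5 -0.  -0.4 -0.1
 -0.6 -1.2 -0.2 -1.2 -0.5 -0.6 -0.  -1.4]
[ 6.06917e+02 -1.31235e+02 -2.62000e-01] [-0.5 -0.8  0.6 -0.3 -0.5  0.5  0.4 -0.3  0.   0.9]
[[ 545.09941727 -114.66567715   38.        ]]
[[298.49138886 186.44382224]] [[299.125 190.125]]
```

```bash
cat >> h.py <<'E'
def go(target,yaw,s=None):
    """tool-axis shift (tx,ty,tz,roll) from the measured pose to world target/yaw (tool pointing down)"""
    from cell import env
    from scipy.spatial.transform import Rotation as Ro
    s=s or env.state(); R=Ro.from_euler("xyz",s["tcp_rot"]).as_matrix()
    d=R.T@(np.array(target)-s["eef_pos"]); r=-(yaw-np.arctan2(R[1,0],R[0,0]))
    return d.round(1), round(float((r+np.pi)%(2*np.pi)-np.pi),3)
E
python3 - <<'E'
from h import *
T=dict(np.load("pics/top0.npz"))
for n,uv,z in [("cup",(316,236),60),("syrup",(313,98),200),("cleaner",(490,165),190),("teal",(403,262),30),("jar",(388,80),100)]: print(n,pixray(T,uv,z).round())
print(go([505,-125,260],-.262))
E
```

```text
cup [371.   9.  60.]
syrup [745.  17. 200.]
cleaner [ 564. -459.  190.]
teal [ 295. -250.   30.]
jar [ 825. -199.  100.]
(array([ 453.4, -369.7,  -45.5]), 0.532)
```

Request:
step_arm --moves '[{"tx": 20, "ty": -16, "tz": -10, "roll": 0.03}, {"tx": 50, "ty": -40, "tz": -25, "roll": 0.08}, {"tx": 80, "ty": -65, "tz": -45, "roll": 0.13}, {"tx": 110, "ty": -90, "tz": -45, "roll": 0.18}, {"tx": 140, "ty": -114, "tz": -45, "roll": 0.23}, {"tx": 170, "ty": -138, "tz": -45, "roll": 0.28}, {"tx": 200, "ty": -162, "tz": -45, "roll": 0.33}, {"tx": 230, "ty": -187, "tz": -45, "roll": 0.38}, {"tx": 260, "ty": -211, "tz": -45, "roll": 0.43}, {"tx": 290, "ty": -236, "tz": -45, "roll": 0.48}, {"tx": 320, "ty": -260, "tz": -45, "roll": 0.53}, {"tx": 350, "ty": -285, "tz": -45, "roll": 0.53}]'

```text
t: 1.1
eef_pos: [428.7, -232.7, 259.6]
tcp_rot: [3.142, 0.0, -0.264]
ft_force: [-0.3, -0.8, 0.4]
opening: 0.999
grip_force: 0.0
```

```bash
python3 -c "
from h import *; print(go([505,-125,260],-.262))"
```

```text
(array([  45.7, -123.9,   -0.4]), -0.002)
```

Request:
step_arm --moves '[{"tx": 11, "ty": -31}, {"tx": 22, "ty": -62}, {"tx": 34, "ty": -93}, {"tx": 42, "ty": -115}, {"tx": 46, "ty": -124}, {"tx": 46, "ty": -124}, {"tx": 46, "ty": -124}]'

```text
validation failed for argument at $.mo...
```

```bash
python3 - <<'E'
from cell import optics
import cv2,numpy as np
r=optics.read_camera("wrist"); cv2.imwrite("pics/w1.png",r["pixels"]); np.savez("pics/w1.npz",**r)
from h import *
print(proj(r,place([606.9,-131.2,-.262],[(37,29,48),(37,-29,48),(-37,-29,48),(-37,29,48),(-135,10,47),(-135,-10,47)])).round(1).tolist())
E
```

```text
[[174.2, 23.2], [224.7, 23.1], [230.3, 91.7], [182.7, 91.8], [207.3, 171.4], [222.6, 171.4]]
```

View pics/w1.png

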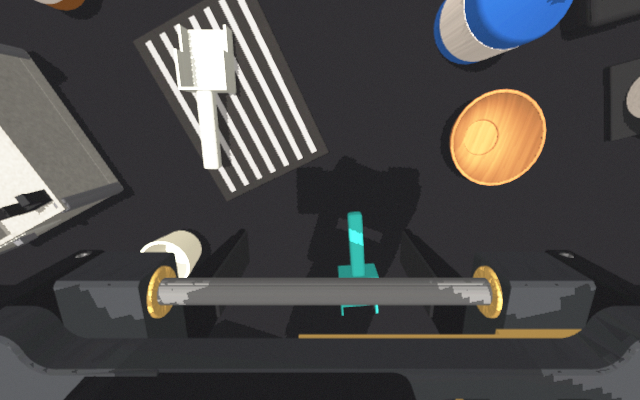

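The wrist view, taken before the move because that call was refused, shows the scoop's bowl at (207,62) and its handle end at (211,167), with the teal scoop at (358,260). I'll move on with all the keys given and fit numerically.

Request:
step_arm --moves '[{"tx": 11, "ty": -31, "tz": 0, "roll": 0}, {"tx": 22, "ty": -62, "tz": 0, "roll": 0}, {"tx": 34, "ty": -93, "tz": 0, "roll": 0}, {"tx": 42, "ty": -115, "tz": 0, "roll": 0}, {"tx": 46, "ty": -124, "tz": 0, "roll": 0}, {"tx": 46, "ty": -124, "tz": 0, "roll": 0}, {"tx": 46, "ty": -124, "tz": 0, "roll": 0}]'

```text
t: 1.73
eef_pos: [504.0, -126.7, 259.3]
tcp_rot: [3.141, 0.001, -0.259]
ft_force: [-0.1, -0.6, -0.3]
opening: 0.998
grip_force: 0.0
```

```bash
python3 - <<'E'
from cell import optics
import cv2,numpy as np
r=optics.read_camera("wrist"); np.savez("pics/w2.npz",**r)
from h import *
p=proj(r,place([606.9,-131.2,-.262],[(37,29,48),(37,-29,48),(-37,-29,48),(-37,29,48),(-135,10,47),(-135,-10,47)]));print(p.round(1).tolist())
cv2.imwrite("pics/w2.png",cv2.resize(r["pixels"][0:290],None,fx=1.25,fy=1.25,interpolation=cv2.INTER_CUBIC))
E
```

```text
[[282.4, 65.6], [331.2, 65.8], [330.6, 129.9], [284.4, 129.7], [301.0, 204.5], [315.8, 204.5]]
```

View pics/w2.png

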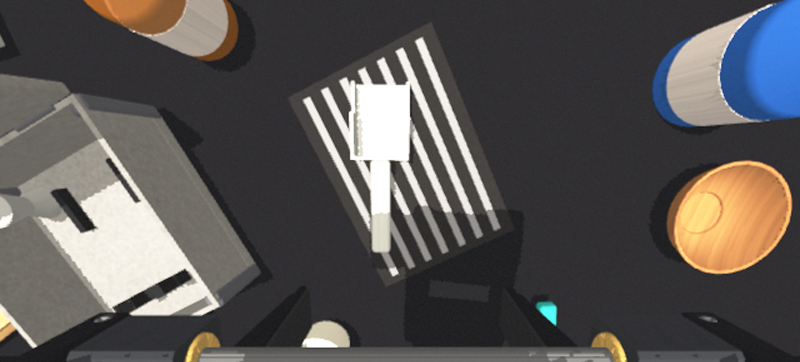

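The scoop's bowl spans pixels 351–411 × 84–160 and its handle ends at (381,251) in this ×1.25 view. I'll fit the pose on the wrist image.

```bash
python3 - <<'E'
from h import *
r=dict(np.load("pics/w2.npz"))
uv=(np.array([(353,84),(410,84),(409,160),(352,160),(372,251),(390,251)])+.5)/1.25-.5
P=[(37,29,48),(37,-29,48),(-37,-29,48),(-37,29,48),(-135,10,47),(-135,-10,47)]
g=lambda p:(proj(r,place(p,P))-uv).ravel()
q=least_squares(g,[607,-131,-.26]);print(q.x.round(3),g(q.x).round(1))
gp=place(q.x,[(-64,0,38)])[0];print(gp)
print(go([gp[0],gp[1],60],q.x[2]))
# handle sides by row
im=cv2.cvtColor(r["pixels"],cv2.COLOR_BGR2GRAY)
for v in (140,150,160,180,195):
    print(v,[int(x) for x in im[v,285:325]])
E
```

```text
[ 6.09062e+02 -1.28748e+02 -2.78000e-01] [-2.  -3.2  1.3 -2.2  0.7  1.2  0.1  0.2 -0.3  2.6  0.2  2.9]
[ 547.51675845 -111.19160205   38.        ]
(array([ 38.2, -26.7, 199.4]), 0.018)
140 [68, 71, 70, 69, 95, 185, 240, 240, 240, 240, 235, 243, 255, 255, 255, 255, 255, 255, 255, 255, 255, 255, 255, 255, 255, 254, 236, 152, 138, 85, 55, 73, 73, 71, 71, 72, 71, 68, 70, 104]
150 [99, 70, 71, 71, 70, 69, 69, 69, 68, 97, 188, 245, 254, 255, 255, 255, 255, 255, 255, 255, 255, 255, 255, 255, 255, 254, 236, 143, 140, 149, 149, 179, 229, 220, 98, 69, 71, 70, 69, 69]
160 [238, 239, 238, 231, 180, 93, 68, 68, 70, 69, 72, 142, 245, 255, 255, 255, 255, 255, 255, 255, 255, 255, 255, 255, 255, 254, 236, 109, 42, 48, 45, 85, 180, 238, 238, 238, 238, 229, 171, 95]
180 [71, 71, 72, 70, 69, 71, 71, 93, 166, 229, 221, 148, 173, 209, 217, 220, 220, 218, 217, 220, 223, 221, 219, 217, 214, 202, 185, 151, 148, 149, 139, 101, 48, 46, 48, 48, 46, 46, 45, 45]
195 [47, 47, 49, 46, 48, 53, 68, 70, 71, 70, 70, 71, 131, 205, 216, 219, 218, 216, 216, 218, 221, 218, 216, 216, 215, 203, 180, 112, 43, 45, 46, 45, 87, 139, 146, 147, 147, 148, 129, 60]
```

Request:
step_arm --moves '[{"tx": 13, "ty": -8, "tz": 20, "roll": 0.003}, {"tx": 26, "ty": -17, "tz": 50, "roll": 0.004}, {"tx": 39, "ty": -25.5, "tz": 85, "roll": 0.004}, {"tx": 39, "ty": -25.5, "tz": 120, "roll": 0.004}, {"tx": 39, "ty": -25.5, "tz": 155, "roll": 0.004}, {"tx": 39, "ty": -25.5, "tz": 185, "roll": 0.004}, {"tx": 39, "ty": -25.5, "tz": 210, "roll": 0.004}, {"tx": 39, "ty": -25.5, "tz": 228, "roll": 0.004}, {"tx": 39, "ty": -25.5, "tz": 237, "roll": 0.004}, {"tx": 39, "ty": -25.5, "tz": 237, "roll": 0.004}, {"tx": 39, "ty": -25.5, "tz": 237, "roll": 0.004}]'

```text
t: 2.7
eef_pos: [548.5, -112.7, 23.0]
tcp_rot: [3.141, 0.0, -0.265]
ft_force: [-0.4, -0.0, -0.5]
opening: 1.003
grip_force: 0.0
```

Request:
step_arm --grip 10 --moves '[{"tx": 0, "ty": 0, "tz": 0, "roll": 0}, {"tx": 0, "ty": 0, "tz": 0, "roll": 0}, {"tx": 0, "ty": 0, "tz": 0, "roll": 0}, {"tx": 0, "ty": 0, "tz": 0, "roll": 0}, {"tx": 0, "ty": 0, "tz": 0, "roll": 0}, {"tx": 0, "ty": 0, "tz": 0, "roll": 0}, {"tx": 0, "ty": 0, "tz": 0, "roll": 0}, {"tx": 0, "ty": 0, "tz": 0, "roll": 0}, {"tx": 0, "ty": 0, "tz": 0, "roll": 0}, {"tx": 0, "ty": 0, "tz": 0, "roll": 0}, {"tx": 0, "ty": 0, "tz": 0, "roll": 0}, {"tx": 0, "ty": 0, "tz": 0, "roll": 0}]'

```text
t: 3.7
eef_pos: [548.6, -111.8, 22.6]
tcp_rot: [3.142, -0.0, -0.264]
ft_force: [0.6, 0.1, -0.3]
opening: 0.217
grip_force: 0.0
```

Request:
step_arm --grip 10 --moves '[{"tx": 0, "ty": 0, "tz": 0, "roll": 0}, {"tx": 0, "ty": 0, "tz": 0, "roll": 0}, {"tx": 0, "ty": 0, "tz": -5, "roll": 0}, {"tx": 0, "ty": 0, "tz": -15, "roll": 0}, {"tx": 0, "ty": 0, "tz": -30, "roll": 0}, {"tx": 0, "ty": 0, "tz": -30, "roll": 0}, {"tx": 0, "ty": 0, "tz": -30, "roll": 0}]'

```text
t: 4.28
eef_pos: [549.0, -112.0, 53.6]
tcp_rot: [3.141, -0.002, -0.264]
ft_force: [0.2, -0.5, -2.2]
opening: 0.214
grip_force: 30.0
```

```bash
python3 - <<'E'
from h import *
r=dict(np.load("pics/w2.npz"))
p=[565,174.6,.202]
P=[(105,-95,105),(-105,-95,105),(25,-37,34),(75,-37,34),(25,37,34),(75,37,34),(-67,-14.5,75)]
a=proj(r,place(p,P));print((a*1.25).round(1).tolist())
E
```

```text
[[77.9, 96.0], [223.0, 308.3], [141.1, 202.9], [111.4, 159.9], [86.6, 232.8], [55.9, 191.8], [151.1, 297.7]]
```

```bash
python3 -c "
from h import *; print(go([440,148,230],.202))"
```

```text
(array([-172.7, -222.4, -176.8]), -0.466)
```

Request:
step_arm --moves '[{"tx": -3, "ty": -2, "tz": -20, "roll": -0.02}, {"tx": -10, "ty": -8, "tz": -50, "roll": -0.05}, {"tx": -22, "ty": -22, "tz": -80, "roll": -0.09}, {"tx": -40, "ty": -45, "tz": -105, "roll": -0.14}, {"tx": -60, "ty": -72, "tz": -125, "roll": -0.19}, {"tx": -80, "ty": -100, "tz": -145, "roll": -0.24}, {"tx": -100, "ty": -126, "tz": -160, "roll": -0.29}, {"tx": -120, "ty": -152, "tz": -172, "roll": -0.34}, {"tx": -140, "ty": -178, "tz": -177, "roll": -0.39}, {"tx": -156, "ty": -202, "tz": -177, "roll": -0.43}, {"tx": -168, "ty": -216, "tz": -177, "roll": -0.46}, {"tx": -173, "ty": -222, "tz": -177, "roll": -0.466}]'

```text
t: 5.28
eef_pos: [438.2, 149.4, 229.3]
tcp_rot: [-3.141, 0.001, 0.205]
ft_force: [0.2, -0.2, -1.7]
opening: 0.206
grip_force: 30.0
```

Request:
step_arm --moves '[{"tx": 0, "ty": 0, "tz": 0, "roll": 0}, {"tx": 0, "ty": 0, "tz": 0, "roll": 0}, {"tx": 0, "ty": 0, "tz": 0, "roll": 0}]'

```text
t: 5.53
eef_pos: [440.0, 146.9, 229.3]
tcp_rot: [3.141, 0.0, 0.2]
ft_force: [-0.4, 0.5, -2.2]
opening: 0.21
grip_force: 30.0
```

```bash
python3 - <<'E'
from cell import optics,env
import cv2,numpy as np
from h import *
s=env.state();e=s["eef_pos"];yaw=s["tcp_rot"][2];print(e,yaw,s["opening"])
r=optics.read_camera("wrist"); np.savez("pics/w3.npz",**r)
t=optics.read_camera("top"); np.savez("pics/t3.npz",**t)
h=e[2]+15.5
sc=place([e[0]+64*np.cos(yaw),e[1]+64*np.sin(yaw),yaw],[(37,29,h+10),(37,-29,h+10),(-37,-29,h+10),(-37,29,h+10)])
cp=[(105,-95,105),(-105,-95,105),(-105,95,105),(105,95,105),(-100,-90,105),(-100,90,105)]
for c in (r,t): print(proj(c,sc).round(1).tolist(), proj(c,place([565,174.6,.202],cp)).round(1).tolist())
cv2.imwrite("pics/w3.png",cv2.resize(r["pixels"][:300],None,fx=1.25,fy=1.25,interpolation=cv2.INTER_CUBIC))
E
```

```text
[439.98575542 146.85310128 229.31426296] 0.20046962631812315 0.21010435627806737
[[261.1, 63.2], [390.3, 63.2], [381.5, 219.4], [269.3, 219.3]] [[438.6, -79.5], [417.0, 174.6], [228.8, 174.7], [206.1, -79.0], [412.4, 169.7], [233.4, 169.8]]
[[243.4, 173.0], [265.4, 168.6], [270.8, 196.6], [248.7, 201.0]] [[284.0, 126.4], [298.1, 197.4], [233.0, 210.4], [219.6, 139.3], [296.0, 196.0], [234.4, 208.4]]
```

View pics/w3.png

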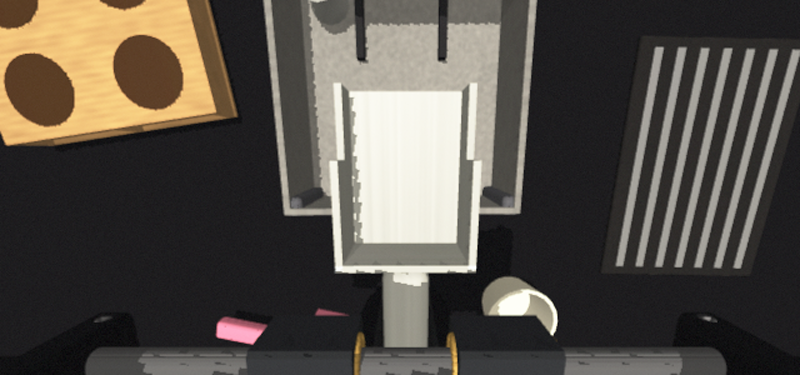

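The wrist view shows the bowl's back wall centred at (405,272) and the case's front rim corners at (285,214) and (519,213). Allowing for the camera bias, the case is about 2 mm further along its x than the first fit. Next I move over the cradle.

```bash
python3 -c "
from h import *; print(go([548.6,171.2,100],.202))"
```

```text
(array([111.3,  -2.4, 129.4]), -0.002)
```

Request:
step_arm --moves '[{"tx": 10, "ty": 0, "tz": 0, "roll": -0.002}, {"tx": 28, "ty": -1, "tz": 0, "roll": -0.002}, {"tx": 48, "ty": -1.5, "tz": 0, "roll": -0.002}, {"tx": 70, "ty": -2.4, "tz": 5, "roll": -0.002}, {"tx": 90, "ty": -2.4, "tz": 20, "roll": -0.002}, {"tx": 105, "ty": -2.4, "tz": 45, "roll": -0.002}, {"tx": 111.3, "ty": -2.4, "tz": 70, "roll": -0.002}, {"tx": 111.3, "ty": -2.4, "tz": 95, "roll": -0.002}, {"tx": 111.3, "ty": -2.4, "tz": 115, "roll": -0.002}, {"tx": 111.3, "ty": -2.4, "tz": 128, "roll": -0.002}, {"tx": 111.3, "ty": -2.4, "tz": 129.4, "roll": -0.002}, {"tx": 111.3, "ty": -2.4, "tz": 129.4, "roll": -0.002}]'

```text
t: 6.63
eef_pos: [548.6, 171.9, 99.5]
tcp_rot: [3.142, 0.001, 0.203]
ft_force: [0.2, 0.0, -1.8]
opening: 0.207
grip_force: 30.0
```

```bash
python3 - <<'E'
from h import *
from cell import optics,env
print(go([548.6,171.2,37],.202), env.state()["tcp_rot"])
o=[optics.read_camera(n)["pixels"] for n in("top","wrist")]
a=cv2.resize(o[0][110:230,200:320],(420,420),interpolation=cv2.INTER_CUBIC); b=cv2.resize(o[1][:300,150:420],(378,420))
cv2.imwrite("pics/m4.png",np.hstack([a,b]))
E
```

```text
(array([-0.1,  0.7, 62.5]), 0.001) [3.14150556e+00 1.37412513e-03 2.03070387e-01]
```

View pics/m4.png

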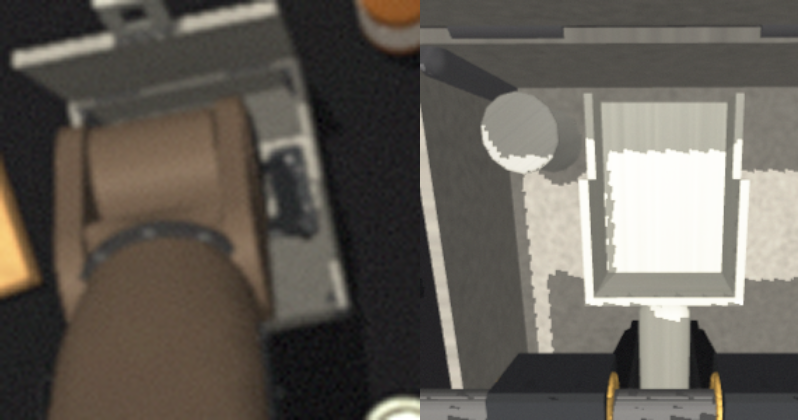

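The wrist half shows the bowl inside the case, clear of the jigger at (518,132) and centred in front of the lid. I'll lower it.

Request:
step_arm --moves '[{"tx": 0, "ty": 0.5, "tz": 10, "roll": 0}, {"tx": 0, "ty": 0.5, "tz": 22, "roll": 0}, {"tx": 0, "ty": 0.5, "tz": 34, "roll": 0}, {"tx": 0, "ty": 0.5, "tz": 44, "roll": 0}, {"tx": 0, "ty": 0.5, "tz": 51, "roll": 0}, {"tx": 0, "ty": 0.5, "tz": 56, "roll": 0}, {"tx": 0, "ty": 0.5, "tz": 59, "roll": 0}, {"tx": 0, "ty": 0.5, "tz": 61, "roll": 0}, {"tx": 0, "ty": 0.5, "tz": 62.5, "roll": 0}, {"tx": 0, "ty": 0.5, "tz": 62.5, "roll": 0}, {"tx": 0, "ty": 0.5, "tz": 62.5, "roll": 0}]'

```text
t: 7.65
eef_pos: [548.4, 171.8, 38.0]
tcp_rot: [3.141, -0.0, 0.204]
ft_force: [0.3, 0.2, -2.4]
opening: 0.211
grip_force: 30.0
```

Request:
step_arm --moves '[{"tx": 0, "ty": 0, "tz": 1, "roll": 0}, {"tx": 0, "ty": 0, "tz": 2, "roll": 0}, {"tx": 0, "ty": 0, "tz": 2, "roll": 0}, {"tx": 0, "ty": 0, "tz": 2, "roll": 0}]'

```text
t: 7.98
eef_pos: [548.3, 171.8, 36.4]
tcp_rot: [3.141, -0.001, 0.204]
ft_force: [-1.9, -1.0, 5.8]
opening: 0.209
grip_force: 30.0
```

Request:
step_arm --grip 50 --moves '[{"tx": 0, "ty": 0, "tz": 0, "roll": 0}, {"tx": 0, "ty": 0, "tz": 0, "roll": 0}, {"tx": 0, "ty": 0, "tz": 0, "roll": 0}, {"tx": 0, "ty": 0, "tz": 0, "roll": 0}, {"tx": 0, "ty": 0, "tz": 0, "roll": 0}, {"tx": 0, "ty": 0, "tz": 0, "roll": 0}, {"tx": 0, "ty": 0, "tz": -5, "roll": 0}, {"tx": 0, "ty": 0, "tz": -20, "roll": 0}, {"tx": 0, "ty": 0, "tz": -45, "roll": 0}, {"tx": 0, "ty": 0, "tz": -75, "roll": 0}, {"tx": 0, "ty": 0, "tz": -110, "roll": 0}, {"tx": 0, "ty": 0, "tz": -145, "roll": 0}]'

```text
t: 8.98
eef_pos: [547.8, 171.7, 182.4]
tcp_rot: [3.141, 0.001, 0.204]
ft_force: [0.6, 0.9, 0.4]
opening: 0.527
grip_force: 0.0
```

```bash
python3 -c "
from h import *; print(go(place([567.2,175,.202],[(-140,-40,345)])[0],.202))"
```

```text
(array([-120.5,   40.5, -162.6]), 0.002)
```

Request:
step_arm --grip 0 --moves '[{"tx": -8, "ty": 0, "tz": -20, "roll": 0}, {"tx": -22, "ty": 5, "tz": -45, "roll": 0}, {"tx": -40, "ty": 10, "tz": -70, "roll": 0}, {"tx": -60, "ty": 18, "tz": -95, "roll": 0}, {"tx": -80, "ty": 26, "tz": -120, "roll": 0}, {"tx": -100, "ty": 34, "tz": -145, "roll": 0}, {"tx": -115, "ty": 39, "tz": -160, "roll": 0}, {"tx": -120.5, "ty": 40.5, "tz": -162.6, "roll": 0}, {"tx": -120.5, "ty": 40.5, "tz": -162.6, "roll": 0}, {"tx": -120.5, "ty": 40.5, "tz": -162.6, "roll": 0}]'

```text
t: 9.82
eef_pos: [438.5, 107.9, 342.7]
tcp_rot: [-3.142, 0.0, 0.204]
ft_force: [-0.3, 0.0, -0.1]
opening: 0.001
grip_force: 0.0
```

```bash
python3 - <<'E'
from h import *
from cell import optics,env
r=optics.read_camera("wrist"); np.savez("pics/w5.npz",**r)
t=optics.read_camera("scene"); np.savez("pics/s5.npz",**t)
c=[567.2,175,.202]
print(proj(r,place(c,[(-105,-95,105),(-105,95,105),(105,-95,105),(105,95,105),(-67,14.5,75),(-67,-14.5,75),(-90,10,61),(-90,-10,61),(82,29,62),(82,-29,62),lid(1.512,210,95),lid(1.512,210,-95)])).round(0).tolist())
print(go(place(c,[(-140,-70,345)])[0],.202),env.state()["joints"].round(2))
b=cv2.resize(t["pixels"][170:310,260:380],None,fx=3,fy=3,interpolation=cv2.INTER_CUBIC)
a=cv2.resize(r["pixels"][0:320,150:510],None,fx=1.2,fy=1.3125)
cv2.imwrite("pics/m5.png",np.hstack([a[:420,:440],b]))
E
```

```text
[[365.0, 152.0], [226.0, 151.0], [372.0, -29.0], [211.0, -29.0], [287.0, 122.0], [307.0, 122.0], [292.0, 138.0], [305.0, 138.0], [274.0, 7.0], [317.0, 7.0], [56.0, -215.0], [437.0, -215.0]]
(array([-0.8, 30.2, -2.9]), 0.002) [ 0.1   0.12  1.76 -0.    1.27  1.46]
```

View pics/m5.png

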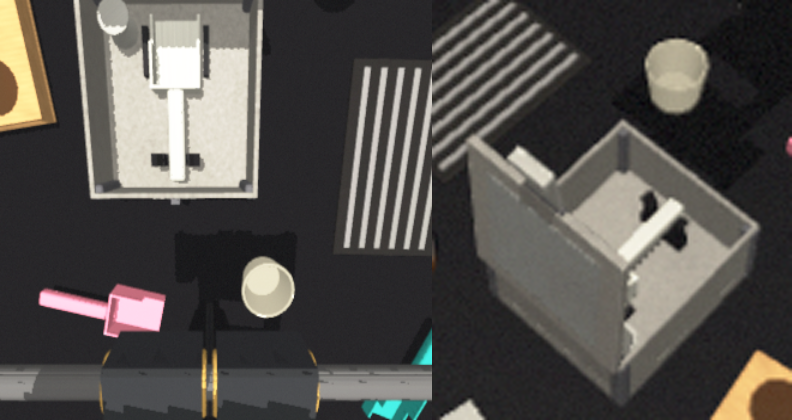

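The scoop is seated. Its handle lies between the posts (m5 at (177,160)) and the bowl sits between the rails at (177,65). Now the gripper turns 90° beside the hasp and goes over the lid.

Request:
step_arm --moves '[{"tx": 0, "ty": 5, "tz": -3, "roll": -0.12}, {"tx": 0, "ty": 10, "tz": -3, "roll": -0.24}, {"tx": 0, "ty": 15, "tz": -3, "roll": -0.36}, {"tx": 0, "ty": 20, "tz": -3, "roll": -0.48}, {"tx": 0, "ty": 25, "tz": -3, "roll": -0.6}, {"tx": 0, "ty": 30, "tz": -3, "roll": -0.72}, {"tx": 0, "ty": 35, "tz": -3, "roll": -0.84}, {"tx": 0, "ty": 35, "tz": -3, "roll": -0.96}, {"tx": 0, "ty": 35, "tz": -3, "roll": -1.08}, {"tx": 0, "ty": 35, "tz": -3, "roll": -1.2}, {"tx": 0, "ty": 35, "tz": -3, "roll": -1.32}, {"tx": 0, "ty": 35, "tz": -3, "roll": -1.44}]'

```text
t: 10.92
eef_pos: [446.0, 73.8, 345.0]
tcp_rot: [-3.139, -0.0, 1.65]
ft_force: [-0.3, -0.2, 0.3]
opening: 0.006
grip_force: 0.0
```

```bash
python3 - <<'E'
from h import *
c=[567.2,175,.202]
print(go(place(c,[(-140,-75,345)])[0],1.773));print(go(place(c,[(150,-75,345)])[0],1.773))
E
```

```text
(array([-0.3, -0.9, -0. ]), -0.123)
(array([ 35.2, 286.9,  -0.7]), -0.123)
```

Request:
step_arm --moves '[{"tx": 0, "ty": 8, "tz": 0, "roll": -0.123}, {"tx": 3, "ty": 28, "tz": 0, "roll": -0.123}, {"tx": 7, "ty": 57, "tz": 0, "roll": -0.123}, {"tx": 11, "ty": 88, "tz": 0, "roll": -0.123}, {"tx": 15, "ty": 120, "tz": 0, "roll": -0.123}, {"tx": 19, "ty": 152, "tz": 0, "roll": -0.123}, {"tx": 23, "ty": 184, "tz": 0, "roll": -0.123}, {"tx": 27, "ty": 216, "tz": 0, "roll": -0.123}, {"tx": 31, "ty": 246, "tz": 0, "roll": -0.123}, {"tx": 34, "ty": 272, "tz": 0, "roll": -0.123}, {"tx": 35.2, "ty": 287, "tz": 0, "roll": -0.123}, {"tx": 35.2, "ty": 287, "tz": 0, "roll": -0.123}]'

```text
t: 11.92
eef_pos: [731.5, 130.3, 341.9]
tcp_rot: [-3.137, -0.0, 1.767]
ft_force: [-1.1, 0.3, -0.3]
opening: 0.004
grip_force: 0.0
```

```bash
python3 - <<'E'
from h import *
from cell import env
c=[567.2,175,.202]
print(env.state()["joints"].round(2),go(place(c,[(150,-75,290)])[0],1.773))
for th in np.arange(1.5,-.06,-.1):
    C=np.array(lid(th,175,-75,10)); C[0]+=12
    print(round(th,2),C.round(1))
E
```

```text
[ 0.09  0.6   1.02 -0.    1.52 -0.11] (array([ 1.7, -1.8, 51.9]), -0.006)
1.5 [114.6 -75.  280.3]
1.4 [ 97.1 -75.  279.2]
1.3 [ 79.8 -75.  276.3]
1.2 [ 62.9 -75.  271.7]
1.1 [ 46.5 -75.  265.5]
1.0 [ 30.9 -75.  257.7]
0.9 [ 16.1 -75.  248.3]
0.8 [  2.2 -75.  237.5]
0.7 [-10.4 -75.  225.4]
0.6 [-21.8 -75.  212.1]
0.5 [-31.8 -75.  197.7]
0.4 [-40.3 -75.  182.4]
0.3 [-47.2 -75.  166.3]
0.2 [-52.5 -75.  149.6]
0.1 [-56.1 -75.  132.4]
-0.0 [-58. -75. 115.]
```

Request:
step_arm --moves '[{"tx": 1.7, "ty": -2, "tz": 15, "roll": 0}, {"tx": 1.7, "ty": -2, "tz": 35, "roll": 0}, {"tx": 1.7, "ty": -2, "tz": 50, "roll": 0}, {"tx": 1.7, "ty": -2, "tz": 60, "roll": 0}, {"tx": 1.7, "ty": -8, "tz": 61, "roll": 0}, {"tx": 1.7, "ty": -18, "tz": 61, "roll": 0}, {"tx": 1.7, "ty": -26, "tz": 61, "roll": 0}, {"tx": 1.7, "ty": -32, "tz": 61, "roll": 0}, {"tx": 1.7, "ty": -32, "tz": 61, "roll": 0}]'

```text
t: 12.67
eef_pos: [696.5, 124.9, 286.5]
tcp_rot: [3.14, 0.0, 1.767]
ft_force: [-0.4, 0.4, -0.1]
opening: 0.002
grip_force: 0.0
```

```bash
python3 - <<'E'
from h import *
from cell import env
c=[567.2,175,.202]
print(env.state()["ft_force"])
for th in np.arange(1.4,-.06,-.1):
    C=np.array(lid(th,175,-75,10)); C[0]+=12
    print(round(th,2),go(place(c,[C])[0],1.773))
E
```

```text
[-0.43349818  0.37418597 -0.06081463]
1.4 (array([ -0.1, -19.6,   7.3]), -0.006)
1.3 (array([ -0.2, -36.9,  10.2]), -0.006)
1.2 (array([ -0.3, -53.8,  14.7]), -0.006)
1.1 (array([ -0.4, -70.2,  20.9]), -0.006)
1.0 (array([ -0.5, -85.8,  28.8]), -0.006)
0.9 (array([  -0.5, -100.7,   38.1]), -0.006)
0.8 (array([  -0.6, -114.5,   48.9]), -0.006)
0.7 (array([  -0.7, -127.1,   61. ]), -0.006)
0.6 (array([  -0.8, -138.5,   74.3]), -0.006)
0.5 (array([  -0.8, -148.5,   88.7]), -0.006)
0.4 (array([  -0.9, -157.1,  104. ]), -0.006)
0.3 (array([  -0.9, -164. ,  120.1]), -0.006)
0.2 (array([  -0.9, -169.3,  136.8]), -0.006)
0.1 (array([  -0.9, -173. ,  153.9]), -0.006)
-0.0 (array([  -1. , -174.9,  171.3]), -0.006)
```

Request:
step_arm --moves '[{"tx": 0, "ty": -6, "tz": 5, "roll": 0}, {"tx": 0, "ty": -13, "tz": 7, "roll": 0}, {"tx": 0, "ty": -20, "tz": 7.5, "roll": 0}, {"tx": 0, "ty": -28, "tz": 9, "roll": 0}, {"tx": 0, "ty": -37, "tz": 10, "roll": 0}, {"tx": 0, "ty": -45, "tz": 12, "roll": 0}, {"tx": 0, "ty": -54, "tz": 15, "roll": 0}, {"tx": 0, "ty": -62, "tz": 18, "roll": 0}, {"tx": 0, "ty": -70, "tz": 21, "roll": 0}, {"tx": 0, "ty": -78, "tz": 25, "roll": 0}, {"tx": 0, "ty": -86, "tz": 29, "roll": 0}, {"tx": 0, "ty": -94, "tz": 33, "roll": 0}]'

```text
t: 13.67
eef_pos: [604.9, 106.5, 252.7]
tcp_rot: [3.14, 0.0, 1.767]
ft_force: [2.8, 1.0, 0.2]
opening: 0.002
grip_force: 1.0
```

```bash
python3 - <<'E'
from h import *
from cell import env
c=[567.2,175,.202]
print(env.state()["ft_force"])
for th in np.arange(.9,-.06,-.1):
    C=np.array(lid(th,175,-75,10)); C[0]+=12
    print(round(th,2),go(place(c,[C])[0],1.773))
E
```

```text
[2.75904147 0.96409483 0.23330704]
0.9 (array([-0.3, -7.1,  4.4]), -0.006)
0.8 (array([ -0.4, -20.9,  15.2]), -0.006)
0.7 (array([ -0.5, -33.6,  27.3]), -0.006)
0.6 (array([ -0.6, -45. ,  40.6]), -0.006)
0.5 (array([ -0.6, -55. ,  55. ]), -0.006)
0.4 (array([ -0.7, -63.6,  70.3]), -0.006)
0.3 (array([ -0.7, -70.5,  86.4]), -0.006)
0.2 (array([ -0.7, -75.8, 103.1]), -0.006)
0.1 (array([ -0.7, -79.5, 120.2]), -0.006)
0.0 (array([ -0.7, -81.4, 137.6]), -0.006)
```

Contact at 2.8 N, so the lid is moving.

Request:
step_arm --moves '[{"tx": 0, "ty": -7, "tz": 4.4, "roll": 0}, {"tx": 0, "ty": -14, "tz": 10, "roll": 0}, {"tx": 0, "ty": -21, "tz": 15, "roll": 0}, {"tx": 0, "ty": -27, "tz": 21, "roll": 0}, {"tx": 0, "ty": -33.5, "tz": 27, "roll": 0}, {"tx": 0, "ty": -39, "tz": 34, "roll": 0}, {"tx": 0, "ty": -45, "tz": 41, "roll": 0}, {"tx": 0, "ty": -50, "tz": 48, "roll": 0}, {"tx": 0, "ty": -55, "tz": 55, "roll": 0}, {"tx": 0, "ty": -59, "tz": 62, "roll": 0}, {"tx": 0, "ty": -63.6, "tz": 70, "roll": 0}, {"tx": 0, "ty": -67, "tz": 78, "roll": 0}]'

```text
t: 14.67
eef_pos: [539.0, 93.5, 173.5]
tcp_rot: [-3.141, 0.0, 1.767]
ft_force: [-0.2, -1.3, 2.0]
opening: 0.006
grip_force: 0.6
```

Request:
step_arm --moves '[{"tx": 0, "ty": -3.5, "tz": 8, "roll": 0}, {"tx": 0, "ty": -6, "tz": 16, "roll": 0}, {"tx": 0, "ty": -9, "tz": 24, "roll": 0}, {"tx": 0, "ty": -11, "tz": 33, "roll": 0}, {"tx": 0, "ty": -12.5, "tz": 42, "roll": 0}, {"tx": 0, "ty": -13.5, "tz": 49, "roll": 0}, {"tx": 0, "ty": -14, "tz": 53, "roll": 0}, {"tx": 0, "ty": -14, "tz": 55, "roll": 0}, {"tx": 0, "ty": -14, "tz": 55, "roll": 0}]'

```text
t: 15.42
eef_pos: [525.7, 90.9, 118.8]
tcp_rot: [-3.141, -0.0, 1.767]
ft_force: [0.1, -0.6, 0.0]
opening: 0.006
grip_force: 0.0
```

Request:
step_arm --moves '[{"tx": 0, "ty": 0, "tz": 2, "roll": 0}, {"tx": 0, "ty": 0, "tz": 4, "roll": 0}, {"tx": 0, "ty": 0, "tz": 5, "roll": 0}, {"tx": 0, "ty": 0, "tz": 5, "roll": 0}]'

```text
t: 15.75
eef_pos: [526.0, 90.9, 115.2]
tcp_rot: [3.141, 0.0, 1.767]
ft_force: [-2.1, -0.9, 9.3]
opening: 0.001
grip_force: 4.8
```

Request:
step_arm --moves '[{"tx": 0, "ty": 0, "tz": -15, "roll": 0}, {"tx": 0, "ty": 0, "tz": -40, "roll": 0}, {"tx": 5, "ty": -8, "tz": -60, "roll": 0}, {"tx": 15, "ty": -28, "tz": -70, "roll": 0}, {"tx": 30, "ty": -53, "tz": -75, "roll": 0}, {"tx": 48, "ty": -80, "tz": -75, "roll": 0}, {"tx": 63, "ty": -105, "tz": -75, "roll": 0}, {"tx": 72, "ty": -120, "tz": -75, "roll": 0}, {"tx": 75, "ty": -130, "tz": -75, "roll": 0}, {"tx": 75, "ty": -130, "tz": -75, "roll": 0}]'

```text
t: 16.58
eef_pos: [382.4, 139.4, 189.6]
tcp_rot: [3.141, 0.0, 1.768]
ft_force: [0.2, 0.7, -0.1]
opening: 0.003
grip_force: 0.0
```

```bash
cat > hp.py <<'E'
from h import *
import sys
from cell import env
c=[567.2,175,.202]; print(env.state()["ft_force"].round(1))
for a in np.arange(float(sys.argv[1]),-.06,-.1):
    x=-108.5-64*np.sin(a)-12*np.cos(a)-12; z=110-64*np.cos(a)+12*np.sin(a)
    print(round(a,2),np.round([x,z],1),go(place(c,[(x,0,z)])[0],1.773))
E
python3 hp.py 2.0; python3 - <<'E'
from h import *
from cell import optics
r=optics.read_camera("wrist");np.savez("pics/w6.npz",**r); print(r["view"].round(2).tolist())
t=optics.read_camera("scene");np.savez("pics/s6.npz",**t)
c=[567.2,175,.202]
for a in (1.4,1.7,2.0): print(a,proj(t,place(c,[hasp(0,a,70,21,12),hasp(0,a,70,-21,12)])).round(0).tolist())
E
```

```text
[ 0.2  0.7 -0.1]
2.0 [-173.7  147.5] (array([-2.1, 14.5, 42.1]), -0.005)
1.9 [-177.2  142. ] (array([-2.1, 11. , 47.6]), -0.005)
1.8 [-180.1  136.2] (array([-2.1,  8.1, 53.4]), -0.005)
1.7 [-182.4  130.1] (array([-2.1,  5.8, 59.5]), -0.005)
1.6 [-184.1  123.9] (array([-2.1,  4.1, 65.8]), -0.005)
1.5 [-185.2  117.4] (array([-2.1,  3. , 72.2]), -0.005)
1.4 [-185.6  110.9] (array([-2.1,  2.6, 78.7]), -0.005)
1.3 [-185.4  104.4] (array([-2.1,  2.8, 85.2]), -0.005)
1.2 [-184.5   98. ] (array([-2.1,  3.7, 91.6]), -0.005)
1.1 [-183.    91.7] (array([-2.1,  5.2, 98. ]), -0.005)
1.0 [-180.8   85.5] (array([ -2.1,   7.3, 104.1]), -0.005)
0.9 [-178.1   79.6] (array([ -2.1,  10.1, 110. ]), -0.005)
0.8 [-174.8   74. ] (array([ -2.1,  13.4, 115.6]), -0.005)
0.7 [-170.9   68.8] (array([ -2.1,  17.3, 120.8]), -0.005)
0.6 [-166.5   64. ] (array([ -2. ,  21.6, 125.7]), -0.005)
0.5 [-161.7   59.6] (array([ -2. ,  26.5, 130. ]), -0.005)
0.4 [-156.5   55.7] (array([ -2. ,  31.7, 133.9]), -0.005)
0.3 [-150.9   52.4] (array([ -2. ,  37.3, 137.2]), -0.005)
0.2 [-145.    49.7] (array([ -1.9,  43.2, 140. ]), -0.005)
0.1 [-138.8   47.5] (array([ -1.9,  49.3, 142.1]), -0.005)
-0.0 [-132.5   46. ] (array([ -1.9,  55.7, 143.6]), -0.005)
[[0.98, 0.2, 0.0, -403.0], [0.19, -0.94, 0.27, 36.48], [0.05, -0.26, -0.96, 383.03], [0.0, 0.0, 0.0, 1.0]]
1.4 [[365.0, 215.0], [355.0, 207.0]]
1.7 [[365.0, 212.0], [355.0, 204.0]]
2.0 [[364.0, 211.0], [354.0, 203.0]]
```

Request:
step_arm --moves '[{"tx": -2, "ty": 6, "tz": 15, "roll": 0}, {"tx": -2, "ty": 6, "tz": 35, "roll": 0}, {"tx": -2, "ty": 6, "tz": 48, "roll": 0}, {"tx": -2, "ty": 6, "tz": 55, "roll": 0}, {"tx": -2, "ty": 6, "tz": 60, "roll": 0}, {"tx": -2, "ty": 5, "tz": 66, "roll": 0}, {"tx": -2, "ty": 4.5, "tz": 72, "roll": 0}, {"tx": -2, "ty": 4, "tz": 78, "roll": 0}]'

```text
t: 17.35
eef_pos: [387.5, 137.7, 110.9]
tcp_rot: [-3.141, 0.0, 1.767]
ft_force: [-3.8, -2.3, 1.2]
opening: 0.007
grip_force: 1.9
```

```bash
python3 hp.py 1.4
```

```text
[-3.8 -2.3  1.2]
1.4 [-185.6  110.9] (array([ 0.5, -2.1, -0. ]), -0.006)
1.3 [-185.4  104.4] (array([ 0.5, -1.9,  6.5]), -0.006)
1.2 [-184.5   98. ] (array([ 0.5, -1. , 12.9]), -0.006)
1.1 [-183.    91.7] (array([ 0.5,  0.5, 19.3]), -0.006)
1.0 [-180.8   85.5] (array([ 0.5,  2.7, 25.4]), -0.006)
0.9 [-178.1   79.6] (array([ 0.5,  5.4, 31.3]), -0.006)
0.8 [-174.8   74. ] (array([ 0.5,  8.8, 36.9]), -0.006)
0.7 [-170.9   68.8] (array([ 0.6, 12.6, 42.1]), -0.006)
0.6 [-166.5   64. ] (array([ 0.6, 17. , 47. ]), -0.006)
0.5 [-161.7   59.6] (array([ 0.6, 21.8, 51.3]), -0.006)
0.4 [-156.5   55.7] (array([ 0.7, 27.1, 55.2]), -0.006)
0.3 [-150.9   52.4] (array([ 0.7, 32.7, 58.5]), -0.006)
0.2 [-145.    49.7] (array([ 0.7, 38.6, 61.2]), -0.006)
0.1 [-138.8   47.5] (array([ 0.8, 44.7, 63.4]), -0.006)
-0.0 [-132.5   46. ] (array([ 0.8, 51.1, 64.9]), -0.006)
```

The horizontal force suggests the fingertips are thinner than assumed and slid off the strap's tip. I'll go up, 12 mm further in, and down again.

Request:
step_arm --moves '[{"tx": 0, "ty": -3, "tz": -10, "roll": 0}, {"tx": 0, "ty": -3, "tz": -40, "roll": 0}, {"tx": 0, "ty": 0, "tz": -65, "roll": 0}, {"tx": 0, "ty": 6, "tz": -65, "roll": 0}, {"tx": 0, "ty": 12, "tz": -65, "roll": 0}, {"tx": 0, "ty": 12, "tz": -50, "roll": 0}, {"tx": 0, "ty": 12, "tz": -40, "roll": 0}, {"tx": 0, "ty": 12, "tz": -32, "roll": 0}, {"tx": 0, "ty": 12, "tz": -26, "roll": 0}, {"tx": 0, "ty": 12, "tz": -22, "roll": 0}]'

```text
t: 18.18
eef_pos: [399.6, 140.2, 132.2]
tcp_rot: [-3.14, 0.0, 1.767]
ft_force: [0.7, -0.0, -0.3]
opening: 0.007
grip_force: 0.0
```

Request:
step_arm --moves '[{"tx": 0, "ty": 0, "tz": 3, "roll": 0}, {"tx": 0, "ty": 0, "tz": 6, "roll": 0}, {"tx": 0, "ty": 0, "tz": 9, "roll": 0}]'

```text
t: 18.43
eef_pos: [399.9, 140.3, 124.2]
tcp_rot: [3.141, 0.0, 1.767]
ft_force: [0.1, 0.2, 0.6]
opening: 0.002
grip_force: 0.0
```

Request:
step_arm --moves '[{"tx": 0, "ty": 0, "tz": 3, "roll": 0}, {"tx": 0, "ty": 0, "tz": 6, "roll": 0}, {"tx": 0, "ty": 0, "tz": 8, "roll": 0}]'

```text
t: 18.68
eef_pos: [399.7, 140.3, 116.1]
tcp_rot: [-3.142, 0.0, 1.767]
ft_force: [0.2, 0.6, 1.3]
opening: 0.003
grip_force: 0.3
```

Request:
step_arm --moves '[{"tx": 0, "ty": 0, "tz": 3, "roll": 0}, {"tx": 0, "ty": 0, "tz": 6, "roll": 0}, {"tx": 0, "ty": 0, "tz": 8, "roll": 0}]'

```text
t: 18.93
eef_pos: [399.8, 140.3, 108.0]
tcp_rot: [3.142, 0.0, 1.767]
ft_force: [-1.2, -0.4, 0.6]
opening: 0.006
grip_force: 0.2
```

```bash
sed -i 's/-12*np.cos(a)-12;/-12*np.cos(a)-7;/; s/-12\*np.cos(a)-12;/-12*np.cos(a)-7;/' hp.py; python3 hp.py 1.3; python3 - <<'E'
from h import *
from cell import optics
r=optics.read_camera("wrist");np.savez("pics/w7.npz",**r)
t=optics.read_camera("scene")
c=[567.2,175,.202]
for a in (1.0,1.35,1.7): print(a,proj(r,place(c,[hasp(0,a,70,21,12),hasp(0,a,70,21,0),hasp(0,a,58,21,12)])).round(0).tolist(),proj(t,place(c,[hasp(0,a,70,0,5)])).round())
im=r["pixels"]; tt=t["pixels"]
cv2.imwrite("pics/m7.png",np.hstack([cv2.resize(im,(500,312)),cv2.resize(tt[180:240,325:385],(300,312),interpolation=cv2.INTER_CUBIC)]))
E
```

```text
[-1.2 -0.4  0.6]
1.3 [-180.4  104.4] (array([ 0.4, -9.4,  3.6]), -0.006)
1.2 [-179.5   98. ] (array([ 0.4, -8.5, 10. ]), -0.006)
1.1 [-178.    91.7] (array([ 0.4, -7. , 16.3]), -0.006)
1.0 [-175.8   85.5] (array([ 0.4, -4.9, 22.5]), -0.006)
0.9 [-173.1   79.6] (array([ 0.4, -2.1, 28.4]), -0.006)
0.8 [-169.8   74. ] (array([ 0.4,  1.2, 34. ]), -0.006)
0.7 [-165.9   68.8] (array([ 0.5,  5.1, 39.2]), -0.006)
0.6 [-161.5   64. ] (array([ 0.5,  9.4, 44. ]), -0.006)
0.5 [-156.7   59.6] (array([ 0.5, 14.3, 48.4]), -0.006)
0.4 [-151.5   55.7] (array([ 0.5, 19.5, 52.3]), -0.006)
0.3 [-145.9   52.4] (array([ 0.6, 25.1, 55.6]), -0.006)
0.2 [-140.    49.7] (array([ 0.6, 31. , 58.3]), -0.006)
0.1 [-133.8   47.5] (array([ 0.7, 37.1, 60.5]), -0.006)
-0.0 [-127.5   46. ] (array([ 0.7, 43.5, 62. ]), -0.006)
1.0 [[319.0, 203.0], [328.0, 199.0], [334.0, 206.0]] [[358. 218.]]
1.35 [[309.0, 214.0], [314.0, 208.0], [328.0, 215.0]] [[360. 213.]]
1.7 [[313.0, 228.0], [311.0, 221.0], [335.0, 227.0]] [[360. 209.]]
```

View pics/m7.png

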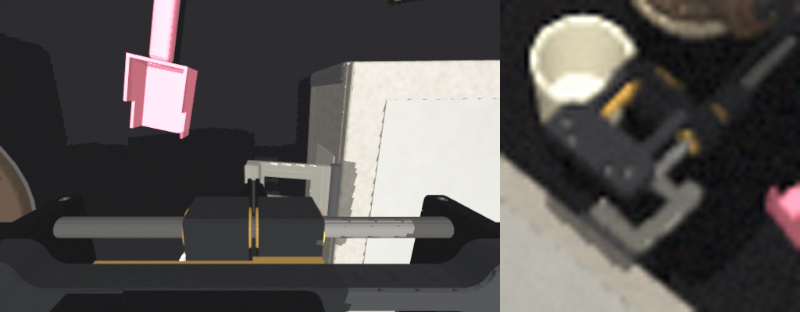

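The finger at (254,180) rests on the tab at (255,172), and the hasp is at about 1.35 rad, swinging down. The fingertips are thin (half-width about 4 mm). I'll continue along the arc.

Request:
step_arm --moves '[{"tx": 0, "ty": -3, "tz": 3.6, "roll": 0}, {"tx": 0, "ty": -4.5, "tz": 10, "roll": 0}, {"tx": 0, "ty": -4, "tz": 16, "roll": 0}, {"tx": 0, "ty": -2, "tz": 22.5, "roll": 0}, {"tx": 0, "ty": 1, "tz": 28.5, "roll": 0}, {"tx": 0, "ty": 4, "tz": 34, "roll": 0}, {"tx": 0, "ty": 8, "tz": 39, "roll": 0}, {"tx": 0, "ty": 12.5, "tz": 44, "roll": 0}, {"tx": 0, "ty": 17, "tz": 48.5, "roll": 0}]'

```text
t: 19.78
eef_pos: [417.0, 143.7, 59.1]
tcp_rot: [-3.141, 0.0, 1.767]
ft_force: [-0.2, 0.0, 0.1]
opening: 0.007
grip_force: 0.3
```

```bash
sed -i 's/np.cos(a)-7;/np.cos(a)-4;/' hp.py; python3 hp.py .6; python3 - <<'E'
from h import *
from cell import optics
r=optics.read_camera("wrist");np.savez("pics/w8.npz",**r)
c=[567.2,175,.202]
for a in (.3,.5,.7): print(a,proj(r,place(c,[hasp(0,a,70,21,12),hasp(0,a,70,21,0),hasp(0,a,58,21,12)])).round(0).tolist())
g=cv2.cvtColor(r["pixels"],cv2.COLOR_BGR2GRAY)
print(g[185:245:3,300:400:4])
E
```

```text
[-0.2  0.   0.1]
0.6 [-158.5   64. ] (array([ 0.5, -5.1, -4.8]), -0.006)
0.5 [-153.7   59.6] (array([ 0.5, -0.2, -0.4]), -0.006)
0.4 [-148.5   55.7] (array([0.6, 5. , 3.4]), -0.006)
0.3 [-142.9   52.4] (array([ 0.6, 10.6,  6.7]), -0.006)
0.2 [-137.    49.7] (array([ 0.6, 16.5,  9.5]), -0.006)
0.1 [-130.8   47.5] (array([ 0.7, 22.6, 11.6]), -0.006)
0.0 [-124.5   46. ] (array([ 0.7, 29. , 13.1]), -0.006)
0.3 [[343.0, 208.0], [360.0, 207.0], [350.0, 214.0]]
0.5 [[324.0, 212.0], [341.0, 209.0], [334.0, 217.0]]
0.7 [[307.0, 217.0], [323.0, 213.0], [320.0, 222.0]]
[[ 27  31  29  31  29  29  31  30  30  45  46  45  46  44  43  46  47  31
   30  27  28  27  97 103  98]
 [ 33  28  32  32  31  29  32  25  33  45  43  45  45  46  44  45  45  42
   31  30  31  32  97 100  98]
 [ 33  30  33  28  26  31  28  30  30  45  43  46  46  47  45  43  44  40
   32  33  29  30  98  98  97]
 [ 30  32  28  31  31  29  32  31  34  45  45  44  44  44  46  44  44  33
   30  27  30  28  96 101  98]
 [ 30  31  29  29  29  30  29  32  26  31  30  32  28  30  30  28  30  30
   30  33  28  30 101  99  99]
 [ 32  33 
[... 865 characters left out ...]
42 159 162 163 165 141 144 141 141 145
  145 136 131 101  96  97 100]
 [ 30  29  33  32  32  31  30  93 143 157 163 164 166 137 137 144 141 142
  142 145 142 132 132 104 102]
 [ 31  29  30  28  29  27  30  26  94 159 160 164 165 140 139 138 144 146
  140 142 143 143 138 132 131]
 [ 29  28  31  30  28  27  40  28  86 157 161 162 180 157 140 141 139 141
  146 142 141 140 143 141 133]
 [ 31  29  29  27  26  30  37  26  21 106 162 163 225 209 246 120 142 139
  139 145 145 139 142 143 140]
 [ 30  32  26  29  30  25  37  24  26  27 160 163 233 215 245  28  70 140
  142 138 142 146 140 141 142]
 [ 29  30  29  27  26  28  35  27  29  23 160 163 163 214 245  30  29  37
  134 142 140 141 144 144 140]]
```

The tab's edge sits at column ~328, which matches a ≈ 0.5, so the hasp is following. I'll finish the arc.

Request:
step_arm --moves '[{"tx": 0, "ty": 5, "tz": 3.5, "roll": 0}, {"tx": 0, "ty": 10.5, "tz": 7, "roll": 0}, {"tx": 0, "ty": 16.5, "tz": 9.5, "roll": 0}, {"tx": 0, "ty": 22.5, "tz": 11.5, "roll": 0}, {"tx": 0, "ty": 27, "tz": 12.5, "roll": 0}, {"tx": 0, "ty": 29, "tz": 13, "roll": 0}, {"tx": 0, "ty": 29, "tz": 13, "roll": 0}]'

```text
t: 20.42
eef_pos: [445.2, 149.3, 46.7]
tcp_rot: [-3.142, 0.0, 1.767]
ft_force: [0.1, 0.2, -0.1]
opening: 0.005
grip_force: 0.0
```

Request:
step_arm --moves '[{"tx": 0, "ty": 1.5, "tz": 0, "roll": 0}, {"tx": 0, "ty": 3, "tz": 0, "roll": 0}, {"tx": 0, "ty": 3, "tz": 0, "roll": 0}]'

```text
t: 20.67
eef_pos: [445.7, 149.4, 46.6]
tcp_rot: [-3.137, 0.0, 1.767]
ft_force: [-8.7, -3.4, 4.5]
opening: 0.007
grip_force: 4.4
```

Request:
step_arm --moves '[{"tx": 0, "ty": -10, "tz": 0, "roll": 0}, {"tx": 0, "ty": -35, "tz": -10, "roll": 0}, {"tx": 0, "ty": -50, "tz": -40, "roll": 0}, {"tx": 0, "ty": -45, "tz": -80, "roll": 0}, {"tx": 20, "ty": -30, "tz": -120, "roll": 0}, {"tx": 55, "ty": -10, "tz": -155, "roll": 0}, {"tx": 90, "ty": 0, "tz": -190, "roll": 0}, {"tx": 125, "ty": 0, "tz": -215, "roll": 0}, {"tx": 160, "ty": 0, "tz": -220, "roll": 0}, {"tx": 200, "ty": 0, "tz": -220, "roll": 0}, {"tx": 200, "ty": 0, "tz": -220, "roll": 0}]'

```text
t: 21.58
eef_pos: [408.0, 349.8, 268.4]
tcp_rot: [3.138, -0.002, 1.769]
ft_force: [-0.6, -0.4, 0.0]
opening: 0.005
grip_force: 0.0
```

```bash
python3 - <<'E'
from h import *
from cell import optics,env
print(env.state()["ft_force"],env.state()["eef_pos"])
c=[567.2,175,.202]
for n in ("top","scene"):
    r=optics.read_camera(n);g=cv2.cvtColor(r["pixels"],cv2.COLOR_BGR2GRAY)
    P={"lidF":(-105,95,115),"lidFr":(-105,-95,115),"lidB":(115,95,115)}
    for k,v in P.items(): print(n,k,proj(r,place(c,[v])).round(1).tolist())
    for a in(0,.2): print(n,a,proj(r,place(c,[hasp(0,a,70,0,12),hasp(0,a,58,0,12),hasp(0,a,0,0,0)])).round(1).tolist())
    u=proj(r,place(c,[hasp(0,0,64,0,12)]))[0].round().astype(int); print(u)
    print(g[u[1]-14:u[1]+9,u[0]-9:u[0]+10])
    o=dict(np.load(f"pics/{n}0.npz"))["pixels"]
    d=cv2.absdiff(o,r["pixels"]).max(2)>60; d=cv2.morphologyEx(d.astype(np.uint8),cv2.MORPH_OPEN,np.ones((3,3)))
    k,_,st,ce=cv2.connectedComponentsWithStats(d)
    print([(s[4],ci.round().tolist()) for s,ci in zip(st[1:],ce[1:]) if s[4]>15])
E
```

```text
[-0.63744493 -0.42205925  0.01106144] [408.01528615 349.82478262 268.36844407]
top lidF [[232.3, 209.5]]
top lidFr [[297.8, 196.4]]
top lidB [[218.1, 134.5]]
top 0 [[268.7, 209.5], [268.3, 209.3], [265.4, 204.2]]
top 0.2 [[269.5, 213.9], [268.9, 213.0], [265.4, 204.2]]
[269 209]
[[186 185 177 168 172 176 175 178 181 184 181 182 183 180 177 178 177 181
  182]
 [177 177 176 173 174 176 180 183 183 178 180 179 180 182 180 178 178 180
  183]
 [175 179 179 180 179 182 180 181 180 178 178 179 181 185 182 181 178 181
  177]
 [174 178 181 178 183 180 179 180 179 175 177 180 182 181 182 180 179 180
  180]
 [176 181 181 182 180 181 181 178 173 176 174 176 179 181 179 178 177 178
  182]
 [181 182 180 181 179 180 178 179 174 172 175 173 176 175 180 178 173 167
  164]
 [181 182 178 179 181 180 181 177 176 175 169 166 161 163 161 156 145 128
  117]
 [178 181 179 175 181 177 172 167 165 159 154 146 129 125 118 110  95  84
   73]
 [175 172 166 166 163 162 151 133 130 125 124 114 109  98  88  77  69  63
   60]
 [157 151 135 131 126 125 120 110 110 109 107 103  97  87  79  71  55  48
   45]
 [125 123 
[... 4182 characters left out ...]
t32(5156), [472.0, 49.0]), (np.int32(19), [321.0, 14.0]), (np.int32(240), [542.0, 31.0]), (np.int32(74), [280.0, 28.0]), (np.int32(30), [372.0, 25.0]), (np.int32(36), [300.0, 41.0]), (np.int32(1439), [381.0, 84.0]), (np.int32(22), [438.0, 67.0]), (np.int32(914), [459.0, 152.0]), (np.int32(30), [510.0, 122.0]), (np.int32(40), [416.0, 134.0]), (np.int32(43), [334.0, 136.0]), (np.int32(20), [388.0, 156.0]), (np.int32(67), [408.0, 160.0]), (np.int32(613), [435.0, 180.0]), (np.int32(19), [415.0, 171.0]), (np.int32(86), [401.0, 178.0]), (np.int32(382), [270.0, 199.0]), (np.int32(19), [263.0, 193.0]), (np.int32(48), [422.0, 206.0]), (np.int32(2626), [310.0, 245.0]), (np.int32(414), [401.0, 229.0])]
```

```bash
python3 -c "
from cell import env; print(env.job_done())"
```

```text
the job is handed in; nothing more can be done
None
```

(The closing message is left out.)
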